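# Sort centrifuge blanks from empty sample canisters by weight

## Robot

A 6-joint arm with a two-finger parallel gripper is mounted at the origin on the work surface. World frame = base frame: x ahead of the robot, y to its left, z up, the work surface at z = 0. Lengths are in m, angles in rad, forces in N, time in s.
With the tool pointing down it reaches from about 0.4 to 0.925 m from the base axis. Payload 3.4 kg.
Tool frame: the origin (TCP) lies midway between the tips of the shut fingers; the grasp point (between the pads) lies 19 mm behind it; z points along the fingers, x is the direction in which the jaws open and shut, and the axes are right-handed (so a half turn about z gives the same grasp; the last joint's range is limited). The gripper opens to 85 mm and grips with 20 to 120 N. Pads are 22 mm wide; open, the fingers measure 114 mm over their backs; the gripper's body (76 mm by 85 mm) begins 54 mm behind the grasp point. The pads swing forward as they close: fully open they stand 13 mm farther back than shut.
Start: joints at [1.272, 0.307, 1.506, -0, 1.328, -0.073], TCP at [0.129, 0.56, 0.231] pointing down, gripper open.
Joint ranges: [-3.12, 3.12], [-1.05, 2.28], [0.14, 2.33], [-1.42, 4.57], [0.1, 2.73], [-2.68, 2.68]. Speed limits (rad/s): [2.57, 2.57, 3.14, 3.14, 3.14, 3.14].

## Interface

Orientations are given as a rotation vector (axis times angle).
In Python, from station import bot, eyes, ticket, spotter gives the robot as it stands.
- The arm moves only by the tool move_arm, never from a script. Its arguments are lists of equal length, an entry for each row: "gripper": the opening in per cent of the stroke, from 0 (shut) to 100 (fully open); "slide": the shift along the tool's x, y, z in mm, a list of three; "twist": the turn, a rotation vector about the tool's x, y, z in degrees, a list of three. In form: {"gripper": [gripper, ...], "slide": [[tx, ty, tz], ...], "twist": [[rx, ry, rz], ...]}. A call has 1 to 12 rows; each row shifts and turns the commanded pose from where the row before left it, along the tool's axes as they then stand; what a row does not reach is not made up. A row lasts 1/8 s, in which the tool goes at most 62.5 mm and 10.7 degrees, less where a joint would pass 70% of its speed; a pose out of reach is approached as far as the arm can. A call is refused whole if a number of a shift passes 62.5 or a number of a turn 10.7, either way. A call with a gripper value outside its range is refused whole. The fingers move at their own pace and stop on an object; the grip force is fixed at half the most. Time passes only in rows, so rows that do not move let the fingers close. It gives the time, the measured TCP pose, the force and the opening at its end, in the units of the state.
- bot.observe(): the state, without advancing time (a new reading comes with each control period).
- eyes.snapshot(name): name is "scene" or "side" or "wrist"; returns the picture (400x640x3 uint8, blue, green, red); there is no depth.
- eyes.get_calibration(name): a dict with "camera_matrix" (3x3 intrinsics, pixels), "xyz" and "attitude" of the camera in the world. Camera axes: x right, y down, z forward; pixel columns grow to the right and rows downward; lengths in m; the calibration is good to about 2 mm. A picture is of the moment at which its call begins: read the wrist's pose just before it. get_calibration takes no time and is no camera call; for the wrist camera it gives the pose at the moment of the call.
- ticket.finish_job(): hands the job in, once; it reports no verdict.
Trained networks look in the newest picture that a camera, given by its name, has taken for a name from the list of things; names that differ only in an ending like _2 or _b are one class to them, and where a whole thing is asked for, a point or a joint stands for the part that bears it (a point fixed in the world has none). Each returns a list of dicts, best first, with "confidence" (0 to 1); they miss things now and then, are a little off and sometimes report something else, mostly with a low value. They report only what shows in the picture. A call takes as long as a camera call.
- spotter.find_in(camera, name): "uv" ([column, row] in pixels, amid what is visible of it).
- spotter.place_of(camera, name): "uv" ([column, row] in pixels: a listed point, or the origin of a listed thing).
The state is a dict: "time": time; "qpos": joint angles; "qd": joint speeds; "joint_efforts": joint torques, N m; "eef_pos": TCP position; "tcp_rot": TCP orientation; "force": force on the tool from outside, world axes, zero at the start; "torque": the same for the moment, N m; "finger_gap": finger opening in m.
Only numpy, scipy, OpenCV 4.12 (cv2) and the standard library are available. Lean on these libraries where they do the work, as an engineer would, in place of code of your own. Each camera call takes 0.05 s, during which the arm holds its last target. There are 200 camera calls.

## Task

Two canisters that look exactly alike stand on the lab bench; each is either a solid centrifuge balance blank or a hollow empty canister, and both may be of the same kind. Lift each to feel how heavy it is, then stand every solid one in the blue tray and every hollow one in the yellow tray, upright on the tray's floor, and let go.

Things in the scene. Friction and masses are not known exactly. Their poses are not given: they have to be found in the camera images.
- canister_1: upright closed aluminium canister with a red lid and a dark band near its foot, 40 mm in diameter, 70 mm tall, smooth straight sides; origin at the centre of its underside, z up. It is either a solid balance blank (0.48 to 0.66 kg) or a hollow, empty canister (0.15 to 0.19 kg); the two kinds look exactly alike, and its name says nothing about its kind.
- canister_2: upright closed aluminium canister with a red lid and a dark band near its foot, 40 mm in diameter, 70 mm tall, smooth straight sides; origin at the centre of its underside, z up. It is either a solid balance blank (0.48 to 0.66 kg) or a hollow, empty canister (0.15 to 0.19 kg); the two kinds look exactly alike, and its name says nothing about its kind.
- tray_solid: blue open plastic tray for the solid ones, fixed to the bench, 170 mm (its x) by 100 mm (its y), rim 20 mm above the bench, walls and floor 4 mm thick; origin at the centre of its underside, z up. Two canisters fit side by side, 40 mm either side of its centre along its x.
- tray_hollow: yellow open plastic tray for the hollow ones, fixed to the bench, 170 mm (its x) by 100 mm (its y), rim 20 mm above the bench, walls and floor 4 mm thick; origin at the centre of its underside, z up. Two canisters fit side by side, 40 mm either side of its centre along its x.

How it is judged:
At the end, for the whole second after the job is handed in: Each canister stands upright (within 10 degrees) and still on the floor of the right tray, anywhere inside its walls: solid ones (pressing on the tray with more than 3.2 N) in the blue tray, hollow ones (less than 3.2 N) in the yellow tray (((x of canister_1 in the frame of tray_solid between -0.066 and 0.066 m and y of canister_1 in the frame of tray_solid between -0.033 and 0.033 m and z of canister_1 in the frame of tray_solid below 0.012 m and contact force between canister_1 and tray_solid above 3.2 N) or (x of canister_1 in the frame of tray_hollow between -0.066 and 0.066 m and y of canister_1 in the frame of tray_hollow between -0.033 and 0.033 m and z of canister_1 in the frame of tray_hollow below 0.012 m and contact force between canister_1 and tray_hollow below 3.2 N)) and angle between each of canister_1, canister_2's own z axis and vertical below 0.18 rad and linear speed of each of canister_1, canister_2 below 0.02 m/s and ((x of canister_2 in the frame of tray_solid between -0.066 and 0.066 m and y of canister_2 in the frame of tray_solid between -0.033 and 0.033 m and z of canister_2 in the frame of tray_solid below 0.012 m and contact force between canister_2 and tray_solid above 3.2 N) or (x of canister_2 in the frame of tray_hollow between -0.066 and 0.066 m and y of canister_2 in the frame of tray_hollow between -0.033 and 0.033 m and z of canister_2 in the frame of tray_hollow below 0.012 m and contact force between canister_2 and tray_hollow below 3.2 N))); the robot touches nothing.
It also fails if it takes over 59 s, if anything falls off the work surface, if the arm or the gripper's body presses on something with over 40 N, if the wrist force passes 120 N, or if a joint passes its speed limit or range.

## Working session

There is one attempt and no reset: what is moved stays moved. The work goes in short steps, Python scripts to look and compute and a tool call to move; the robot and the scene stay as the last step left them, time stands still between calls to the robot, and variables do not carry over. Pictures are saved under pics/ and viewed, about 8 in all and at most 12, crops included, and the job is handed in when it is done.

Besides the shell and the picture viewer there is one more tool, called after "Call:" as name(argument=value, ...), one argument or row to a line, values as JSON. move_arm: Moves the arm, as the interface text tells. Its arguments: {"type":"object","properties":{"gripper":{"type":"array"},"slide":{"type":"array"},"twist":{"type":"array"}},"required":["gripper","slide","twist"]}

```bash
mkdir -p pics
cat > h.py <<'E'
from station import bot, eyes, ticket, spotter
import numpy as np, cv2
from scipy.spatial.transform import Rotation as R
def rot(a):
    a=np.array(a,float)
    return a if a.shape==(3,3) else (R.from_rotvec(a).as_matrix() if a.shape==(3,) else R.from_quat(a).as_matrix())
def ray(c,uv):
    K=np.array(c["camera_matrix"]); d=rot(c["attitude"])@np.linalg.solve(K,[uv[0],uv[1],1]); return np.array(c["xyz"],float),d
def atz(c,uv,z):
    o,d=ray(c,uv); return o+d*(z-o[2])/d[2]
E
python3 - <<'E'
from h import *
np.set_printoptions(precision=4,suppress=True)
print(bot.observe())
ims=[]
for n in("scene","side"):
    im=eyes.snapshot(n);cv2.imwrite(f"pics/{n}0.png",im);c=eyes.get_calibration(n);print(n,c)
    for t in("canister_1","tray_solid","tray_hollow"):
        for r in spotter.place_of(n,t): print(t,np.round(r["uv"],1),round(r["confidence"],2),atz(c,r["uv"],0))
E
```

```text
{'time': 0.0, 'qpos': array([ 1.2715,  0.3076,  1.5076,  0.    ,  1.3284, -0.0735]), 'qd': array([ 0.    , -0.001 , -0.0007, -0.0003, -0.0021,  0.0006]), 'joint_efforts': array([ -0.    , -45.7533, -25.1919,  -0.0002,   0.0135,  -0.    ]), 'eef_pos': array([0.1286, 0.5598, 0.2304]), 'tcp_rot': array([ 2.4567,  1.9563, -0.0026]), 'force': array([-0.1367, -0.5213, -0.028 ]), 'torque': array([ 0.0069, -0.0291, -0.0195]), 'finger_gap': 0.08526987037265325}
scene {'camera_matrix': array([[400.329 ,   0.    , 320.9172],
       [  0.    , 400.329 , 205.6538],
       [  0.    ,   0.    ,   1.    ]]), 'xyz': array([ 1.1278, -0.2753,  0.4846]), 'attitude': array([-1.8852, -1.2071,  0.6269])}
canister_1 [271.4 247. ] 0.89 [ 0.5703 -0.1113  0.    ]
canister_1 [333.4 197.1] 0.76 [ 0.4645  0.0708 -0.    ]
tray_solid [154.6 245.8] 0.76 [ 0.4774 -0.3082  0.    ]
tray_solid [332.2 196.2] 0.49 [0.4601 0.07   0.    ]
tray_hollow [408.6 176.4] 0.71 [0.4566 0.2784 0.    ]
side {'camera_matrix': array([[499.9743,   0.    , 317.9371],
       [  0.    , 499.9743, 192.182 ],
       [  0.    ,   0.    ,   1.    ]]), 'xyz': array([ 0.1154, -0.6849,  0.8739]), 'attitude': array([-2.3354,  0.6221, -0.2703])}
canister_1 [356.4 218.4] 0.77 [ 0.5712 -0.1143  0.    ]
canister_1 [280.8 186.3] 0.59 [0.4678 0.0578 0.    ]
tray_solid [371.7 303.7] 0.77 [ 0.4777 -0.3118  0.    ]
tray_hollow [242.8 137.4] 0.75 [0.462  0.2627 0.    ]
```

View pics/scene0.png

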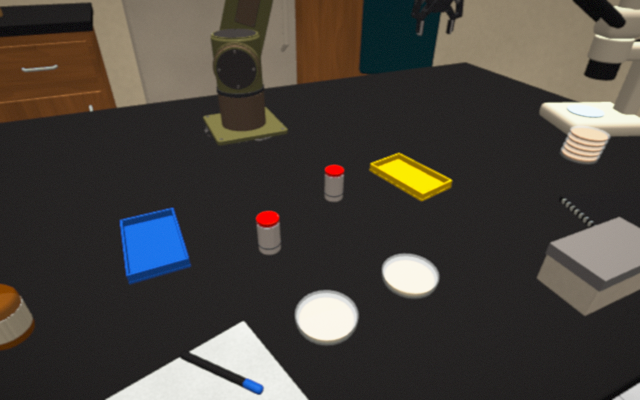

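View pics/side0.png

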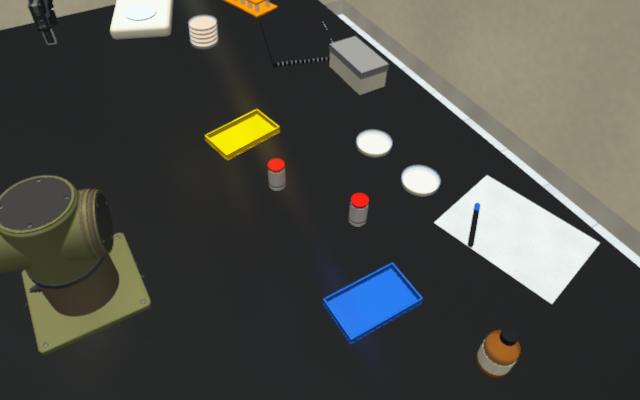

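The pictures show the two red-lidded canisters (scene ≈(268,232) and (334,183)), the blue tray ≈(155,245) and the yellow tray ≈(410,176). The networks agree with this. Next I'll refine with colour masks and both cameras.

```bash
cat >> h.py <<'E'
def proj(c,P):
    q=(np.asarray(P)-np.array(c["xyz"]))@rot(c["attitude"]); q=q@np.array(c["camera_matrix"]).T; return q[:,:2]/q[:,2:]
def hmask(im,color):
    h=cv2.cvtColor(im,cv2.COLOR_BGR2HSV); H,S,V=cv2.split(h)
    m={"red":((H<6)|(H>174))&(S>170)&(V>110),"blue":(H>100)&(H<125)&(S>150)&(V>60),"yellow":(H>22)&(H<34)&(S>150)&(V>60)}[color]
    return m.astype(np.uint8)
def blobs(im,color,amin):
    n,l,s,ce=cv2.connectedComponentsWithStats(hmask(im,color))
    return [((l==i),ce[i],s[i,4]) for i in range(1,n) if s[i,4]>amin]
def hullmask(p):
    m=np.zeros((400,640),np.uint8); cv2.fillConvexPoly(m,cv2.convexHull(np.round(p*16).astype(np.int32)),255,cv2.LINE_AA,4); return m/255.
E
python3 - <<'E'
from h import *
from scipy.optimize import minimize
np.set_printoptions(precision=4,suppress=True)
ims={n:cv2.imread(f"pics/{n}0.png") for n in("scene","side")}; cs={n:eyes.get_calibration(n) for n in ims}
for col,x0 in(("blue",(.477,-.31)),("yellow",(.459,.27))):
    H={}
    for n in ims:
        m=max(blobs(ims[n],col,200),key=lambda b:b[2])[0]; ys,xs=np.nonzero(m)
        H[n]=hullmask(np.c_[xs,ys].astype(float))
    B=np.array([[sx*.085,sy*.05,z] for sx in(-1,1) for sy in(-1,1) for z in(0,.02)])
    def cost(p,ns):
        P=B@R.from_rotvec([0,0,p[2]]).as_matrix().T+[p[0],p[1],0]; s=0
        for n in ns:
            h=hullmask(proj(cs[n],P)); s+=1-np.minimum(h,H[n]).sum()/np.maximum(h,H[n]).sum()
        return s
    for ns in(["scene"],["side"],["scene","side"]):
        best=min((minimize(cost,[*x0,a],args=(ns,),method="Nelder-Mead",options=dict(initial_simplex=np.array([[*x0,a],[x0[0]+.02,x0[1],a],[x0[0],x0[1]+.02,a],[*x0,a+.3]]))) for a in np.arange(0,3.1,.5)),key=lambda r:r.fun)
        print(col,ns,best.x,best.fun)
t=np.linspace(0,2*np.pi,40,endpoint=False)
for n in ims:
    for m,ce,a in blobs(ims[n],"red",60):
        # top band of lid: fit by silhouette of a lid cylinder (height free)
        ys,xs=np.nonzero(m);Hm=hullmask(np.c_[xs,ys].astype(float)); g=atz(cs[n],ce,.066)
        def c2(p):
            P=np.vstack([np.c_[p[0]+.02*np.cos(t),p[1]+.02*np.sin(t),0*t+z] for z in(.07,.07-abs(p[2]))]); h=hullmask(proj(cs[n],P)); return 1-np.minimum(h,Hm).sum()/np.maximum(h,Hm).sum()
        r=minimize(c2,[g[0],g[1],.008],method="Nelder-Mead",options=dict(initial_simplex=np.array([[g[0],g[1],.008],[g[0]+.01,g[1],.008],[g[0],g[1]+.01,.008],[g[0],g[1],.014]])))
        print(n,ce,a,r.x,r.fun)
E
```

```text
blue ['scene'] [ 0.4774 -0.3095  3.1605] 0.034713196152880044
blue ['side'] [ 0.4785 -0.3111  0.0155] 0.008665955752331755
blue ['scene', 'side'] [ 0.4782 -0.3105  3.1608] 0.05681659938509742
yellow ['scene'] [0.4631 0.2741 0.1827] 0.036169064015321495
yellow ['side'] [0.4646 0.2678 0.1999] 0.01836997442508792
yellow ['scene', 'side'] [0.4643 0.2717 3.3493] 0.11244193615130149
scene [333.8974 169.8615] 195 [0.4608 0.0715 0.0059] 0.045657373362367304
scene [267.2492 218.0831] 313 [ 0.569  -0.1144  0.0059] 0.028370982300986114
side [275.6218 164.2798] 193 [0.4617 0.0667 0.0027] 0.032768177372024865
side [359.2907 199.674 ] 227 [ 0.5697 -0.1181  0.0026] 0.044429012345679086
```

Call:
move_arm(
  gripper=[100,100,100,100,100,100,100,100,100,100,100,100],
  slide=[
    [-20,22,0],
    [-34,36,0],
    [-34,36,0],
    [-34,36,0],
    [-34,36,0],
    [-34,36,0],
    [-34,36,0],
    [-34,36,0],
    [-34,36,0],
    [-34,36,0],
    [-34,36,0],
    [-34,36,0],
  ],
  twist=[
    [0,0,0],
    [0,0,0],
    [0,0,0],
    [0,0,0],
    [0,0,0],
    [0,0,0],
    [0,0,0],
    [0,0,0],
    [0,0,0],
    [0,0,0],
    [0,0,0],
    [0,0,0],
  ],
)

```text
time: 1.9
eef_pos: [0.4488, 0.0813, 0.2316]
tcp_rot: [2.458, 1.956, 0.001]
force: [0.2, -0.3, -0.4]
finger_gap: 0.0855
```

```bash
cat >> h.py <<'E'
def go(x,y,z):
    s=bot.observe(); print("t",round(s["time"],2),"pos",np.round(s["eef_pos"],4),"rv",np.round(s["tcp_rot"],3),"F",np.round(s["force"],2),"gap",round(s["finger_gap"],4),"tool mm",np.round(rot(s["tcp_rot"]).T@(np.array([x,y,z])-s["eef_pos"])*1e3,1))
E
python3 - <<'E'
from h import *
go(.461,.069,.026)
im=eyes.snapshot("wrist");c=eyes.get_calibration("wrist");cv2.imwrite("pics/w1.png",im)
for m,ce,a in blobs(im,"red",100): print(ce,a,atz(c,ce,.069))
E
```

```text
t 1.9 pos [0.4488 0.0813 0.2316] rv [2.458e+00 1.956e+00 1.000e-03] F [ 0.24 -0.26 -0.42] gap 0.0855 tool mm [ -9.4  14.5 205.6]
[307.17173913 200.95543478] 920 [0.47253376 0.06212435 0.069     ]
```

View pics/w1.png

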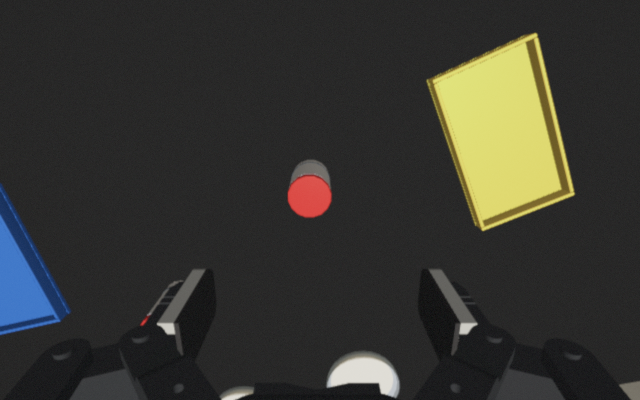

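The wrist view shows canister A's lid at about (310,196), with the yellow tray to the right and the blue one at lower left. The arm was still settling during the shot, so I'll re-measure.

```bash
cat >> h.py <<'E'
def wlid(n=2):
    for _ in range(n):
        c=eyes.get_calibration("wrist"); im=eyes.snapshot("wrist")
        b,g,r=[im[...,i].astype(int) for i in range(3)]
        k,l,s,ce=cv2.connectedComponentsWithStats(((r>90)&(r>2*g)&(r>2*b)).astype(np.uint8))
        for i in range(1,k):
            if s[i,4]>300: print("lid",np.round(ce[i],1),s[i],np.round(atz(c,ce[i],.07),4))
E
python3 - <<'E'
from h import *
wlid(); go(.461,.069,.026)
E
```

```text
lid [313.8 189.5] [ 292  168   45   44 1535] [0.463  0.0706 0.07  ]
lid [311.1 192.5] [ 289  171   45   44 1532] [0.4629 0.0706 0.07  ]
t 2.05 pos [0.4494 0.081  0.2314] rv [2.461e+00 1.951e+00 1.000e-03] F [-0.88 -0.21 -0.09] gap 0.0854 tool mm [ -9.   13.9 205.4]
```

Call:
move_arm(
  gripper=[100,100,100,100,100,100],
  slide=[
    [-4,8,10],
    [-4,7,30],
    [0,0,40],
    [0,0,20],
    [0,0,0],
    [0,0,0],
  ],
  twist=[
    [0,0,0],
    [0,0,0],
    [0,0,0],
    [0,0,0],
    [0,0,0],
    [0,0,0],
  ],
)

```text
time: 2.8
eef_pos: [0.461, 0.0723, 0.1318]
tcp_rot: [2.456, 1.958, 0.001]
force: [-0.3, -0.1, 0.6]
finger_gap: 0.0856
```

Run:
```python
from h import *
wlid(1); go(.4625,.07,.026)
```

```text
lid [315.5 222.3] [ 284  192   64   61 3102] [0.4622 0.0707 0.07  ]
t 2.85 pos [0.4615 0.0722 0.1321] rv [2.456e+00 1.958e+00 2.000e-03] F [-0.14  0.59 -0.33] gap 0.0855 tool mm [ -2.    1.3 106.1]
```

Call:
move_arm(
  gripper=[100,100,100,100,100,50,40,30,30,30,30,30],
  slide=[
    [-1,1,26],
    [0,0,40],
    [0,0,30],
    [0,0,10],
    [0,0,0],
    [0,0,0],
    [0,0,0],
    [0,0,0],
    [0,0,0],
    [0,0,0],
    [0,0,0],
    [0,0,0],
  ],
  twist=[
    [0,0,0],
    [0,0,0],
    [0,0,0],
    [0,0,0],
    [0,0,0],
    [0,0,0],
    [0,0,0],
    [0,0,0],
    [0,0,0],
    [0,0,0],
    [0,0,0],
    [0,0,0],
  ],
)

```text
time: 4.35
eef_pos: [0.4623, 0.0706, 0.0265]
tcp_rot: [2.457, 1.956, 0.003]
force: [-1.4, -0.2, 5.3]
finger_gap: 0.0391
```

Call:
move_arm(
  gripper=[20,20,20,20,20,20,20,20,20,20],
  slide=[
    [0,0,0],
    [0,0,-10],
    [0,0,-20],
    [0,0,-20],
    [0,0,-20],
    [0,0,-10],
    [0,0,0],
    [0,0,0],
    [0,0,0],
    [0,0,0],
  ],
  twist=[
    [0,0,0],
    [0,0,0],
    [0,0,0],
    [0,0,0],
    [0,0,0],
    [0,0,0],
    [0,0,0],
    [0,0,0],
    [0,0,0],
    [0,0,0],
  ],
)

```text
time: 5.6
eef_pos: [0.4611, 0.0704, 0.1047]
tcp_rot: [-2.457, -1.957, 0.002]
force: [-0.3, -0.2, -2.1]
finger_gap: 0.0389
```

Run:
```python
from h import *
for i in range(8):
    eyes.snapshot("side"); print(np.round(bot.observe()["force"],2),np.round(bot.observe()["torque"],3), np.round(bot.observe()["joint_efforts"],2))
cv2.imwrite("pics/s2.png",eyes.snapshot("side")[80:320,150:450])
go(.464,.27,.05); go(.478,-.31,.05)
```

```text
[ 0.58  0.38 -1.85] [ 0.042 -0.043 -0.015] [ 0.000e+00 -3.922e+01 -1.863e+01 -0.000e+00  1.000e-02  0.000e+00]
[ 0.02  0.54 -1.56] [ 0.004  0.015 -0.04 ] [-0.000e+00 -3.919e+01 -1.863e+01 -0.000e+00  1.000e-02 -0.000e+00]
[-0.03  0.29 -1.63] [ 0.001 -0.041 -0.001] [ 0.000e+00 -3.917e+01 -1.864e+01 -0.000e+00  1.000e-02 -0.000e+00]
[ 1.18  0.12 -1.23] [ 0.031 -0.011 -0.052] [ -0.   -39.15 -18.65  -0.     0.    -0.  ]
[ 0.65  0.28 -2.03] [-0.022 -0.008  0.021] [ -0.   -39.15 -18.66  -0.     0.    -0.  ]
[ 0.07 -0.4  -1.61] [ 0.008 -0.019 -0.043] [ -0.   -39.14 -18.67  -0.     0.    -0.  ]
[ 0.16 -0.02 -2.76] [-0.022  0.019  0.056] [ -0.   -39.15 -18.68  -0.     0.    -0.  ]
[-0.59 -0.69 -1.62] [-0.035 -0.008 -0.02 ] [ -0.   -39.15 -18.68  -0.     0.     0.  ]
t 6.05 pos [0.4615 0.0705 0.1053] rv [2.457 1.957 0.   ] F [ 0.55  0.29 -1.11] gap 0.0392 tool mm [195.  -42.3  55.3]
t 6.05 pos [0.4615 0.0705 0.1053] rv [2.457 1.957 0.   ] F [ 0.55  0.29 -1.11] gap 0.0392 tool mm [-367.1  101.2   55.3]
```

View pics/s2.png

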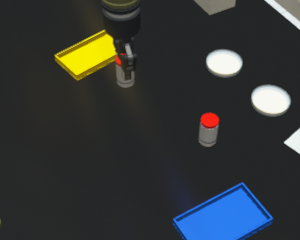

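The gripped canister is clearly off the bench and reads about 1.7 N (0.17 kg), so it is hollow and goes in the yellow tray, at the far-x spot.

Call:
move_arm(
  gripper=[20,20,20,20,20,20,20,20,20,20,20,20],
  slide=[
    [10,0,0],
    [20,-1,0],
    [30,-1,0],
    [36,-1,0],
    [36,-1,0],
    [33,-1,0],
    [26,-1,0],
    [15,0,0],
    [5,0,0],
    [0,0,0],
    [0,0,0],
    [0,0,0],
  ],
  twist=[
    [0,0,0],
    [0,0,0],
    [0,0,0],
    [0,0,0],
    [0,0,0],
    [0,0,0],
    [0,0,0],
    [0,0,0],
    [0,0,0],
    [0,0,0],
    [0,0,0],
    [0,0,0],
  ],
)

```text
time: 7.55
eef_pos: [0.5027, 0.2766, 0.1053]
tcp_rot: [-2.459, -1.956, 0.001]
force: [-0.1, -0.1, -2.8]
finger_gap: 0.0391
```

Run:
```python
from h import *
cv2.imwrite("pics/w2.png",eyes.snapshot("wrist")); go(.503,.278,.0305)
c=eyes.get_calibration("wrist"); print([atz(c,uv,.0) for uv in ((320,200),)])
```

```text
t 7.6 pos [0.5028 0.2767 0.1054] rv [ 2.458  1.956 -0.   ] F [-0.15  0.54 -2.08] gap 0.0391 tool mm [ 1.3 -0.1 74.9]
[array([0.50452535, 0.27823301, 0.        ])]
```

View pics/w2.png

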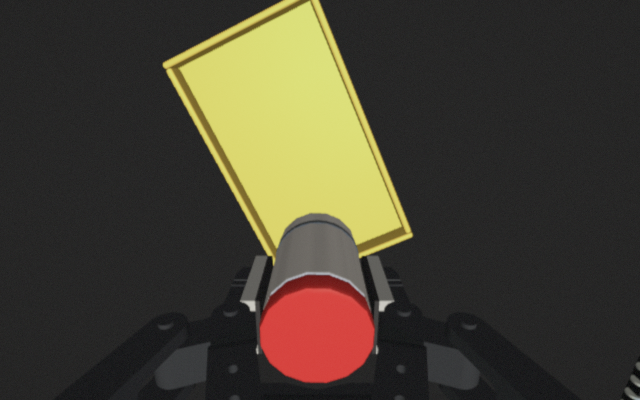

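The canister is upright in the jaws over the tray's near-bottom end. I'll check the tray pose using the visible rim corners (167,66), (317,1) and (411,236).

Run:
```python
from h import *
c=eyes.get_calibration("wrist")
P=[atz(c,uv,.02)[:2] for uv in((167,66),(317,1),(411,236))]; print(P, (P[0]+P[2])/2, np.linalg.norm(P[0]-P[1]),np.linalg.norm(P[2]-P[1]),np.arctan2(*(P[2]-P[1])[::-1]))
```

```text
[array([0.39457059, 0.20854909]), array([0.38096232, 0.30431609]), array([0.53826636, 0.33584582])] [0.46641847 0.27219745] 0.09672902459322483 0.1604327981759158 0.1978168111771104
```

Call:
move_arm(
  gripper=[20,20,20,20,20,20,20,20],
  slide=[
    [1,0,15],
    [0,0,20],
    [0,0,20],
    [0,0,10],
    [0,0,5],
    [0,0,3],
    [0,0,1],
    [0,0,0],
  ],
  twist=[
    [0,0,0],
    [0,0,0],
    [0,0,0],
    [0,0,0],
    [0,0,0],
    [0,0,0],
    [0,0,0],
    [0,0,0],
  ],
)

```text
time: 8.6
eef_pos: [0.5035, 0.2786, 0.0317]
tcp_rot: [2.457, 1.957, 0.001]
force: [-0.2, -1.4, -2.1]
finger_gap: 0.0393
```

Not touching yet (−2.1 N), so I'll lower about 1.5 mm more, then open and rise.

Call:
move_arm(
  gripper=[20,20,20,60,70,80,90,100,100],
  slide=[
    [0,0,1],
    [0,0,0.5],
    [0,0,0],
    [0,0,0],
    [0,0,0],
    [0,0,0],
    [0,0,0],
    [0,0,0],
    [0,0,0],
  ],
  twist=[
    [0,0,0],
    [0,0,0],
    [0,0,0],
    [0,0,0],
    [0,0,0],
    [0,0,0],
    [0,0,0],
    [0,0,0],
    [0,0,0],
  ],
)

```text
time: 9.72
eef_pos: [0.5031, 0.2784, 0.0298]
tcp_rot: [-2.458, -1.957, 0.0]
force: [0.3, 0.4, -0.2]
finger_gap: 0.0852
```

Call:
move_arm(
  gripper=[100,100,100,100,100,100,100],
  slide=[
    [0,0,-10],
    [0,0,-30],
    [0,0,-40],
    [0,0,-40],
    [0,0,-20],
    [0,0,0],
    [0,0,0],
  ],
  twist=[
    [0,0,0],
    [0,0,0],
    [0,0,0],
    [0,0,0],
    [0,0,0],
    [0,0,0],
    [0,0,0],
  ],
)

```text
time: 10.6
eef_pos: [0.5024, 0.2781, 0.1692]
tcp_rot: [-2.457, -1.957, 0.002]
force: [0.2, -0.5, -0.1]
finger_gap: 0.0851
```

Run:
```python
from h import *
go(.569,-.116,.026); wlid(1)
cv2.imwrite("pics/w3.png",eyes.snapshot("wrist"))
```

```text
t 10.6 pos [0.5024 0.2781 0.1692] rv [-2.457e+00 -1.957e+00  2.000e-03] F [ 0.16 -0.52 -0.09] gap 0.0851 tool mm [-369.1  153.2  143.4]
lid [318.2 203.7] [ 292  178   53   53 2264] [0.5045 0.278  0.07  ]
```

View pics/w3.png

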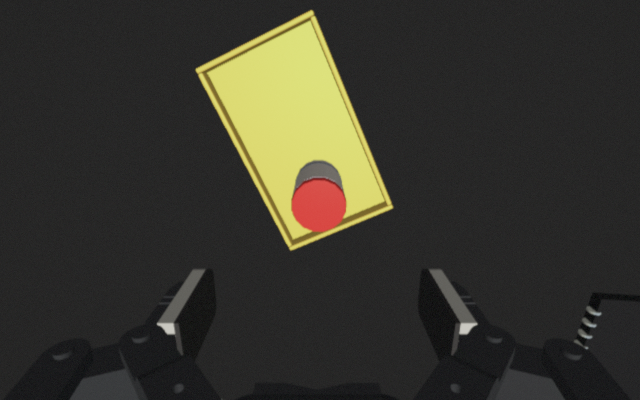

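The first canister stands upright inside the yellow tray (lid at (319,204)). Now the second one.

Call:
move_arm(
  gripper=[100,100,100,100,100,100,100,100,100,100,100,100],
  slide=[
    [-19,8,0],
    [-40,17,0],
    [-45,19,0],
    [-45,19,0],
    [-45,19,0],
    [-45,18,0],
    [-45,18,0],
    [-45,18,0],
    [-30,13,20],
    [-10,4,18],
    [0,0,0],
    [0,0,0],
  ],
  twist=[
    [0,0,0],
    [0,0,0],
    [0,0,0],
    [0,0,0],
    [0,0,0],
    [0,0,0],
    [0,0,0],
    [0,0,0],
    [0,0,0],
    [0,0,0],
    [0,0,0],
    [0,0,0],
  ],
)

```text
time: 12.2
eef_pos: [0.5691, -0.1145, 0.1316]
tcp_rot: [-2.456, -1.957, 0.001]
force: [-0.8, 0.0, -0.2]
finger_gap: 0.0852
```

Run:
```python
from h import *
wlid(2); go(.569,-.116,.026)
```

```text
lid [313.3 229.4] [285 192  65  61 882] [ 0.5745 -0.1184  0.07  ]
lid [316.5 221.8] [ 285  191   64   62 3018] [ 0.5707 -0.1153  0.07  ]
t 12.3 pos [ 0.5698 -0.1143  0.1324] rv [2.456e+00 1.959e+00 1.000e-03] F [0.12 0.33 0.07] gap 0.0858 tool mm [ -1.9  -0.5 106.4]
```

Call:
move_arm(
  gripper=[100,100,100,100,100,50,40,30,20,20,20,20],
  slide=[
    [-1,1,26],
    [0,0,40],
    [0,0,30],
    [0,0,10],
    [0,0,0],
    [0,0,0],
    [0,0,0],
    [0,0,0],
    [0,0,0],
    [0,0,0],
    [0,0,0],
    [0,0,0],
  ],
  twist=[
    [0,0,0],
    [0,0,0],
    [0,0,0],
    [0,0,0],
    [0,0,0],
    [0,0,0],
    [0,0,0],
    [0,0,0],
    [0,0,0],
    [0,0,0],
    [0,0,0],
    [0,0,0],
  ],
)

```text
time: 13.8
eef_pos: [0.5714, -0.1163, 0.0273]
tcp_rot: [2.457, 1.956, 0.004]
force: [-0.7, 2.8, 5.5]
finger_gap: 0.0393
```

Call:
move_arm(
  gripper=[20,20,20,20,20,20,20,20,20,20],
  slide=[
    [0,0,0],
    [0,0,-10],
    [0,0,-20],
    [0,0,-20],
    [0,0,-20],
    [0,0,-10],
    [0,0,0],
    [0,0,0],
    [0,0,0],
    [0,0,0],
  ],
  twist=[
    [0,0,0],
    [0,0,0],
    [0,0,0],
    [0,0,0],
    [0,0,0],
    [0,0,0],
    [0,0,0],
    [0,0,0],
    [0,0,0],
    [0,0,0],
  ],
)

```text
time: 15.05
eef_pos: [0.57, -0.1165, 0.1051]
tcp_rot: [-2.457, -1.956, 0.001]
force: [-0.1, -0.2, -5.0]
finger_gap: 0.039
```

Run:
```python
from h import *
f=[]
for i in range(6): eyes.snapshot("wrist"); f.append(bot.observe()["force"][2])
print(np.round(f,2))
go(.464-.039,.271-.008,.0305); go(.478,-.31,.0305)
```

```text
[-4.69 -6.31 -5.37 -6.3  -5.82 -5.61]
t 15.35 pos [ 0.5704 -0.1166  0.1057] rv [-2.457 -1.957  0.   ] F [ 0.26  0.52 -5.61] gap 0.0389 tool mm [ 337.4 -226.7   75.3]
t 15.35 pos [ 0.5704 -0.1166  0.1057] rv [-2.457 -1.957  0.   ] F [ 0.26  0.52 -5.61] gap 0.0389 tool mm [-209.2  -46.8   75.3]
```

About 5.7 N (0.58 kg): solid, so it goes to the centre of the blue tray.

Call:
move_arm(
  gripper=[20,20,20,20,20,20,20,20,20,20,20,20],
  slide=[
    [-10,-2,0],
    [-20,-5,0],
    [-30,-7,0],
    [-35,-8,0],
    [-35,-8,0],
    [-33,-7,0],
    [-26,-6,0],
    [-15,-3,0],
    [-5,-1,0],
    [0,0,0],
    [0,0,0],
    [0,0,0],
  ],
  twist=[
    [0,0,0],
    [0,0,0],
    [0,0,0],
    [0,0,0],
    [0,0,0],
    [0,0,0],
    [0,0,0],
    [0,0,0],
    [0,0,0],
    [0,0,0],
    [0,0,0],
    [0,0,0],
  ],
)

```text
time: 16.85
eef_pos: [0.4781, -0.309, 0.1058]
tcp_rot: [-2.456, -1.958, -0.0]
force: [-0.3, 0.9, -5.4]
finger_gap: 0.0394
```

Run:
```python
from h import *
cv2.imwrite("pics/w4.png",eyes.snapshot("wrist")); go(.478,-.31,.0305)
```

```text
t 16.9 pos [ 0.4781 -0.3091  0.1058] rv [-2.456 -1.958 -0.   ] F [ 0.14  0.01 -5.75] gap 0.0393 tool mm [-0.9  0.1 75.3]
```

View pics/w4.png

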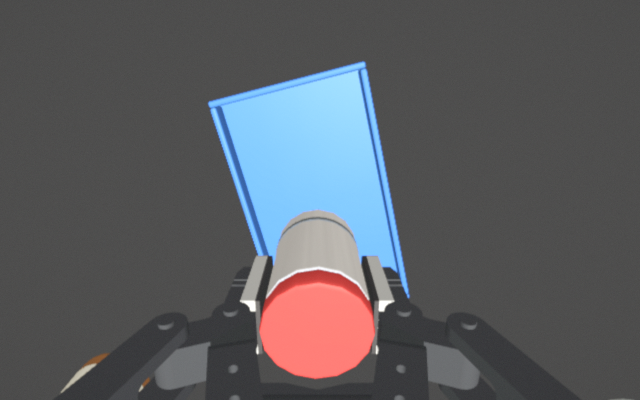

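The canister is upright and centred between the tray's side walls (far rim corners (212,104) and (365,66)). Lowering.

Call:
move_arm(
  gripper=[20,20,20,20,20,20,20,20,20],
  slide=[
    [-1,0,15],
    [0,0,20],
    [0,0,20],
    [0,0,10],
    [0,0,5],
    [0,0,3],
    [0,0,1.5],
    [0,0,0],
    [0,0,0],
  ],
  twist=[
    [0,0,0],
    [0,0,0],
    [0,0,0],
    [0,0,0],
    [0,0,0],
    [0,0,0],
    [0,0,0],
    [0,0,0],
    [0,0,0],
  ],
)

```text
time: 18.02
eef_pos: [0.4778, -0.311, 0.0317]
tcp_rot: [2.457, 1.956, 0.0]
force: [0.3, 0.6, -6.5]
finger_gap: 0.0393
```

Call:
move_arm(
  gripper=[20,20,20,20,60,70,80,90,100,100],
  slide=[
    [0,0,0.5],
    [0,0,0.5],
    [0,0,0],
    [0,0,0],
    [0,0,0],
    [0,0,0],
    [0,0,0],
    [0,0,0],
    [0,0,0],
    [0,0,0],
  ],
  twist=[
    [0,0,0],
    [0,0,0],
    [0,0,0],
    [0,0,0],
    [0,0,0],
    [0,0,0],
    [0,0,0],
    [0,0,0],
    [0,0,0],
    [0,0,0],
  ],
)

```text
time: 19.27
eef_pos: [0.4776, -0.3108, 0.0303]
tcp_rot: [-2.458, -1.957, 0.0]
force: [0.6, 0.5, 0.1]
finger_gap: 0.0856
```

Call:
move_arm(
  gripper=[100,100,100,100,100,100,100,100],
  slide=[
    [0,0,-10],
    [0,0,-30],
    [0,0,-40],
    [0,0,-40],
    [0,0,-20],
    [0,0,0],
    [0,0,0],
    [0,0,0],
  ],
  twist=[
    [0,0,0],
    [0,0,0],
    [0,0,0],
    [0,0,0],
    [0,0,0],
    [0,0,0],
    [0,0,0],
    [0,0,0],
  ],
)

```text
time: 20.27
eef_pos: [0.4768, -0.3102, 0.1689]
tcp_rot: [-2.455, -1.955, 0.001]
force: [-0.1, 0.9, -0.8]
finger_gap: 0.0854
```

Run:
```python
from h import *
wlid(1); go(.478,-.31,.0305)
a=eyes.snapshot("wrist"); b=eyes.snapshot("scene")
cv2.imwrite("pics/w5.png",cv2.resize(np.vstack([a,b]),None,fx=.75,fy=.75))
```

```text
t 20.32 pos [ 0.4768 -0.3102  0.1689] rv [-2.455e+00 -1.955e+00  1.000e-03] F [-0.57  0.2  -1.  ] gap 0.0857 tool mm [  0.3   1.4 138.4]
```

View pics/w5.png

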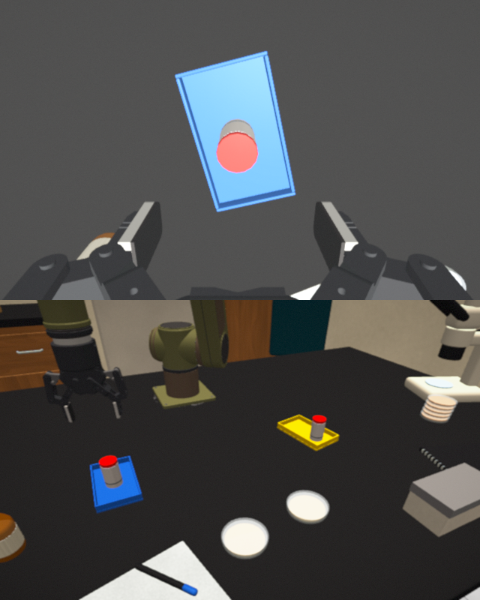

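Both canisters are upright inside their trays: blue at (110,470) and yellow at (318,428) in the lower half, and the gripper is clear. Handing in.

```bash
python3 -c "
from h import *
print(ticket.finish_job())"
```

```text
the job is handed in; nothing more can be done
None
```

I sorted both canisters and handed the job in at about 20 s of the 59 s limit; the hand-in gives no verdict.

| Canister | Lifted weight | Kind | Placed |
|---|---|---|---|
| first, from (0.462, 0.071) | about 1.7 N (0.17 kg) | hollow | yellow tray, about 40 mm from the centre |
| second, from (0.571, −0.116) | about 5.7 N (0.58 kg) | solid | blue tray, at the centre |

- **Last checks:** The final pictures show both canisters upright inside their trays with the gripper open and clear. The wrist force read near zero after each release.
- **Checks that failed or disagreed:**
  - The last automatic lid search over the blue tray found nothing, probably because the picture was bright. That placement rests on viewing the picture and on the pose at release.
  - Two earlier wrist lid readings were off by about 5 and 14 mm and were repeated. The first was taken while the arm was still settling; the other was a partial colour detection.
  - The two fixed cameras differed by up to 6 mm on the yellow tray. A wrist view put its centre within about 2 mm of the combined estimate.

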